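Swap ointment pots and powder jars between tiles and scales

TASK

The powder jars and the ointment pots have been set out the wrong way round, the jars on the tiles and the pots on the scales. Swap them so that the large amber jar stands in the middle of the large scale's pan, the small amber jar in the middle of the small scale's pan, the large white pot in the middle of the large tile and the small white pot in the middle of the small tile; the cork mat is free for parking one on the way. Keep every container upright, set each down gently, leave the steel beaker standing where it is, and let go of everything at the end.

Things in the scene. Friction and masses are not known exactly. Their poses are not given: they have to be found in the camera images.
- jar_large: Large amber glass jar with black screw cap, 82 mm tall. Straight body 60 mm in diameter from the foot to 58 mm; shoulder from there to 66 mm; cap 46 mm in diameter above. 0.2 to 0.4 kg. Solid, round, stands upright, closed; its origin is the centre of its underside, z up.
- jar_small: Small amber glass jar with black screw cap, 64 mm tall. Straight body 44 mm in diameter from the foot to 44 mm; shoulder from there to 50 mm; cap 34 mm in diameter above. 0.08 to 0.16 kg. Solid, round, stands upright, closed; its origin is the centre of its underside, z up.
- pot_large: Large squat white ointment pot with red lid, 50 mm tall. Body 62 mm in diameter from the foot to 34 mm; lid 66 mm in diameter from 34 to 50 mm. 0.17 to 0.33 kg. Solid, round, stands upright, closed; its origin is the centre of its underside, z up.
- pot_small: Small squat white ointment pot with red lid, 40 mm tall. Body 42 mm in diameter from the foot to 26 mm; lid 46 mm in diameter from 26 to 40 mm. 0.06 to 0.12 kg. Solid, round, stands upright, closed; its origin is the centre of its underside, z up.
- scale_large: Large flat grey bench scale, fixed to the table: housing 160 x 124 mm, 29 mm high, with a rigid round steel pan, 116 mm in diameter, flat top 36 mm above the table. The origin lies at table height under the centre of the pan; z is up; the housing reaches 96 mm towards its -x (small display there) and 64 mm towards +x.
- scale_small: Small flat grey bench scale, fixed to the table: housing 124 x 94 mm, 29 mm high, with a rigid round steel pan, 84 mm in diameter, flat top 36 mm above the table. The origin lies at table height under the centre of the pan; z is up; the housing reaches 76 mm towards its -x (small display there) and 48 mm towards +x.
- tile_large: Large white porcelain square tile, 120 x 120 mm, 10 mm thick, fixed flat on the table. Origin: centre of its underside, at table height; z up; x and y along its edges.
- tile_small: Small white porcelain square tile, 88 x 88 mm, 10 mm thick, fixed flat on the table. Origin: centre of its underside, at table height; z up; x and y along its edges.
- cork_mat: Round brown cork mat, 100 mm in diameter, 6 mm thick, fixed flat on the table, empty at the start: the free spot. Origin: centre of its underside, at table height; z up.
- beaker: Empty open steel beaker, 70 mm tall, 48 mm in diameter at the rim, standing loose among the other things; not to be moved. Origin: centre of its underside. A white mortar (52 mm tall, 84 mm wide, its pestle rising to 85 mm) and a wooden block of brass weights (90 x 60 mm, 51 mm tall) also stand in the gaps; every container has at least 45 mm of free space beside it.
There are look-alikes about, which are no part of the job. Leave any green or pink look-alike of the pot_small alone. What is shaped like the jar_small but blue or purple is not meant.

How it is judged:
By the outcome, as a careful person would: the job done as asked, in the order asked, and still so for the second after the job is handed in, with the robot touching nothing.
It also fails if it takes over 134 s, if anything falls off the work surface, if the arm or the gripper's body presses on something with over 40 N, if the wrist force passes 120 N, or if a joint passes its speed limit or range.

ROBOT

A 7-joint arm with a two-finger parallel gripper is mounted at the origin on the work surface. World frame = base frame: x ahead of the robot, y to its left, z up, the work surface at z = 0. Lengths are in m, angles in rad, forces in N, time in s.
With the tool pointing down it reaches from about 0.4 to 0.85 m from the base axis. Payload 10.4 kg.
Tool frame: the origin (TCP) lies midway between the tips of the shut fingers; the grasp point (between the pads) lies 19 mm behind it; z points along the fingers, y is the line along which they close (so a half turn about z gives the same grasp; the last joint's range is limited). The gripper opens to 85 mm and grips with 20 to 120 N. Pads are 22 mm wide; open, the fingers measure 114 mm over their backs; the gripper's body (76 mm by 85 mm) begins 54 mm behind the grasp point. The pads swing forward as they close: fully open they stand 13 mm farther back than shut.
Start: joints at [-1.323, 0.332, -0.065, 1.46, 0.022, 1.35, -0.088], TCP at [0.167, 0.602, 0.231] pointing down, gripper open.
Joint ranges: [-2.6, 2.6], [-0.5, 2.12], [-1.47, 1.34], [0.16, 2.42], [-1.27, 4.41], [0.06, 2.06], [-2.6, 2.6]. Speed limits (rad/s): [2.22, 2.22, 2.79, 2.79, 3.14, 3.14, 3.14].

INTERFACE

Orientations are given as a unit quaternion [x, y, z, w].
In Python, from workcell import get_obs, camera, camera_params, hand_in gives the robot as it stands.
- The arm moves only by the tool carry_out, never from a script. Its argument "commands" is a list that holds one entry, the list of rows, each a list of 6 numbers: the shift along the tool's x, y, z in units of 40 mm (1.0 is 40 mm), then the turn, a rotation vector about the tool's x, y, z in units of 6 degrees (1.0 is 6 degrees). In form: [[[x, y, z, ax, ay, az], ...]]. A call has 1 to 20 rows; each row shifts and turns the commanded pose from where the row before left it, along the tool's axes as they then stand; what a row does not reach is not made up. A row lasts 1/12 s, in which the tool goes at most 41.7 mm and 7.16 degrees, less where a joint would pass 70% of its speed; a pose out of reach is approached as far as the arm can. A call is refused whole if a number of a shift passes 1 or a number of a turn 1, either way. A call with a gripper value outside its range is refused whole. "hand" is the closure, from -1 (fully open) to 1 (shut), set as the call begins (left out, the last holds). The fingers move at their own pace and stop on an object; "force" is the grip in N (left out, the last holds). Time passes only in rows, so rows that do not move let the fingers close. It gives the time, the measured TCP pose, the force, the opening and the grip force at its end, in the units of the state.
- get_obs(): the state, without advancing time (a new reading comes with each control period).
- camera(name): name is "side" or "top"; returns the picture (400x640x3 uint8, red, green, blue); there is no depth.
- camera_params(name): a dict with "mtx" (3x3 intrinsics, pixels), "R" (3x3) and "t" (3): a world point X has camera coordinates R X + t. Camera axes: x right, y down, z forward; pixel columns grow to the right and rows downward; lengths in m; the calibration is good to about 2 mm. A picture is of the moment at which its call begins. camera_params takes no time and is no camera call.
- hand_in(): hands the job in; it is judged then, once.
The state is a dict: "clock": time; "joint_pos": joint angles; "joint_velocities": joint speeds; "tau": joint torques, N m; "position": TCP position; "ee_rot": TCP orientation; "ft_force": force on the tool from outside, world axes, zero at the start; "torque": the same for the moment, N m; "grip_width": opening from 0.0 (shut) to 1.0 (fully open); "grasp_force": force on a finger pad.
Only numpy, scipy, OpenCV 4.12 (cv2) and the standard library are available. Lean on these libraries where they do the work, as an engineer would, in place of code of your own. Each camera call takes 0.05 s, during which the arm holds its last target. There are 200 camera calls.

## Working session

There is one attempt and no reset: what is moved stays moved. The work goes in short steps, Python scripts to look and compute and a tool call to move; the robot and the scene stay as the last step left them, time stands still between calls to the robot, and variables do not carry over. Pictures are saved under pics/ and viewed, at most 14 in all, crops included, and the job is handed in when it is done.

Besides the shell and the picture viewer there is one more tool, called after "Call:" as a command line: name --argument value ..., lists and objects as JSON in quotes. carry_out: Moves the arm, as the interface text tells. Its arguments: {"type":"object","properties":{"commands":{"type":"array"},"hand":{"type":"number"},"force":{"type":"number"}},"required":["commands"]}

```bash
mkdir -p pics; ls
python3 - <<'E'
from workcell import *
import cv2
for n in("top","side"):
    cv2.imwrite(f"pics/{n}0.png",cv2.resize(camera(n)[:,:,::-1],(800,500),interpolation=cv2.INTER_CUBIC))
    p=camera_params(n);print(n,p["mtx"],p["R"],p["t"])
o=get_obs();print(o)
E
```

```text
pics
top [[504.55834615   0.         327.1735401 ]
 [  0.         504.55834615 197.68127813]
 [  0.           0.           1.        ]] [[-0.00670223 -0.999972    0.00332807]
 [-0.99341729  0.00627762 -0.11437957]
 [ 0.11435548 -0.00407276 -0.99343155]] [0.01743263 0.50904095 1.33249644]
side [[438.30945822   0.         321.9794915 ]
 [  0.         438.30945822 196.63598456]
 [  0.           0.           1.        ]] [[ 0.94654634 -0.32229694  0.01321755]
 [-0.21405663 -0.65825597 -0.72171936]
 [ 0.24130847  0.68031152 -0.69205957]] [-0.46154847  0.15196154  1.03308656]
{'clock': 0.1, 'joint_pos': array([-1.32259152,  0.33279885, -0.06471441,  1.4608432 ,  0.02159479,
        1.34990465, -0.08850917]), 'joint_velocities': array([-0.00039868, -0.00045387, -0.00200581, -0.00127961,  0.00118304,
       -0.00028329,  0.00117908]), 'tau': array([ 1.42559922e-03, -6.26744628e+01,  4.90414537e-02, -3.92436755e+01,
        1.62952056e-02,  6.88394575e-03, -1.08016022e-05]), 'position': array([0.16709589, 0.60190472, 0.23060841]), 'ee_rot': array([ 1.34978009e-01,  9.90848394e-01, -6.26376899e-04, -6.15724628e-05]), 'ft_force': array([ 0.15541428,  0.34300009, -0.40039971]), 'torque': array([ 0.00420598,  0.0226868 , -0.04201887]), 'grasp_force': 0.0, 'grip_width': 1.0018573456926316}
```

View pics/top0.png

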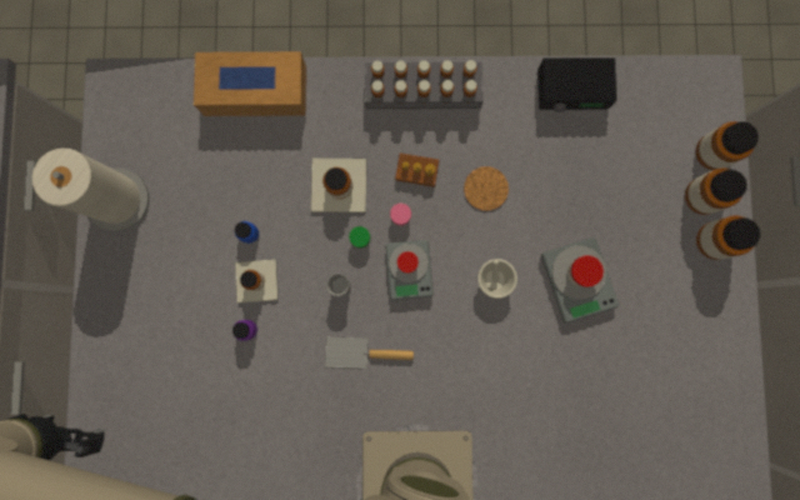

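View pics/side0.png

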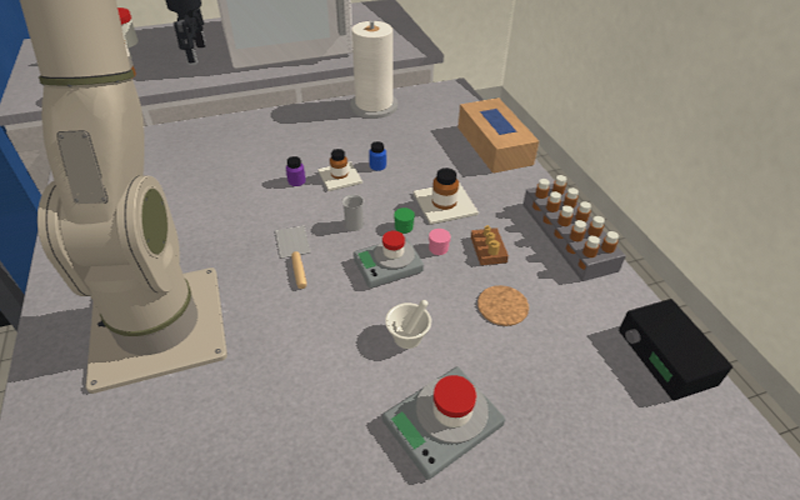

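The top view (800x500) shows these:
- **Targets:** large jar at (337,181) on the large tile, small amber jar at (251,281) on the small tile, large red-lid pot at (587,271) on the large scale, small red-lid pot at (407,262) on the small scale.
- **Cork mat and obstacles:** cork mat (487,188), beaker (339,285), mortar (497,279), weights (417,170).
- **Look-alikes:** blue (247,232) and purple (244,330) jars, green (360,237) and pink (400,213) pots. Only the amber jar on the tile and the red-lid pot on the scale fit the description.

Next I'll confirm them in enlarged crops.

```bash
cat > h.py <<'E'
from workcell import *
import numpy as np, cv2
from scipy.spatial.transform import Rotation as Ro
def proj(n,X):
    p=camera_params(n); c=np.atleast_2d(X)@p["R"].T+p["t"]; q=c@p["mtx"].T; return q[:,:2]/q[:,2:]
def unproj(n,uv,z):
    p=camera_params(n); d=p["R"].T@np.linalg.solve(p["mtx"],[uv[0],uv[1],1]); c=-p["R"].T@p["t"]
    return c+d*(z-c[2])/d[2]
E
python3 - <<'E'
from h import *
from cv2 import *
im=camera("top")[:,:,::-1].copy(); sd=camera("side")[:,:,::-1].copy()
cv2.imwrite("pics/raw_top.png",im); cv2.imwrite("pics/raw_side.png",sd)
def blobs(im,m,minA=25):
    n,l,s,c=cv2.connectedComponentsWithStats(m.astype(np.uint8)); return [(c[i].round(1).tolist(),int(s[i,4])) for i in range(1,n) if s[i,4]>minA]
for n,I in(("top",im),("side",sd)):
    b,g,r=[I[:,:,k].astype(int) for k in range(3)]
    print(n,"red",blobs(I,(r>120)&(g<60)&(b<60)))
    print("black",[x for x in blobs(I,(r<45)&(g<45)&(b<45),15) if x[1]<700])
    print("white",[x for x in blobs(I,(r>165)&(g>155)&(b>125),60)])
    print("cork",blobs(I,(r>130)&(r-b>55)&(g>70),80))
def mont(I,cs,name):
    t=[cv2.resize(I[y-25:y+25,x-33:x+33],(396,300),interpolation=cv2.INTER_CUBIC) for x,y in cs]
    print([(x-33,y-25) for x,y in cs]); cv2.imwrite(name,np.vstack([np.hstack(t[:2]),np.hstack(t[2:])]))
mont(im,[(271,148),(206,225),(464,222),(328,215)],"pics/z_top.png")
mont(sd,[(357,155),(271,137),(356,335),(312,205)],"pics/z_side.png")
E
```

```text
top red [([325.6, 209.3], 206), ([469.8, 216.3], 465)]
black [([591.8, 110.1], 536), ([268.3, 143.0], 195), ([582.4, 148.2], 528), ([592.9, 186.8], 552), ([193.9, 184.0], 100), ([198.7, 223.2], 101), ([192.5, 264.1], 111)]
white [([49.0, 140.5], 1229), ([215.8, 226.8], 106)]
cork [([197.8, 62.0], 2550), ([51.1, 138.9], 104), ([388.7, 149.6], 788), ([320.1, 170.5], 199), ([313.5, 282.2], 181)]
side red [([99.2, 12.2], 85), ([314.8, 191.3], 190), ([363.7, 315.7], 805)]
black [([44.5, 62.0], 20), ([301.4, 117.6], 68), ([269.8, 123.7], 73), ([234.6, 129.8], 77), ([356.7, 141.0], 163), ([7.5, 226.5], 17), ([15.4, 238.1], 19), ([2.6, 255.8], 61)]
white [([116.9, 10.0], 738), ([167.7, 7.1], 189), ([374.6, 35.6], 3498), ([304.9, 46.7], 994), ([88.7, 46.2], 277), ([89.4, 82.5], 569), ([276.0, 142.2], 287), ([107.2, 160.7], 257), ([364.0, 165.3], 511), ([127.9, 185.2], 269), ([338.5, 153.4], 83), ([96.6, 164.7], 78), ([525.8, 187.9], 132), ([241.0, 214.8], 88), ([544.7, 213.2], 79), ([139.8, 271.3], 3104), ([467.6, 240.0], 107), ([323.8, 254.6], 491), ([372.4, 334.7], 63)]
cork [([404.0, 107.4], 1543), ([396.6, 194.0], 231), ([352.2, 189.9], 190), ([239.0, 215.8], 198), ([402.4, 243.8], 994)]
[(238, 123), (173, 200), (431, 197), (295, 190)]
[(324, 130), (238, 112), (323, 310), (279, 180)]
```

View pics/z_top.png

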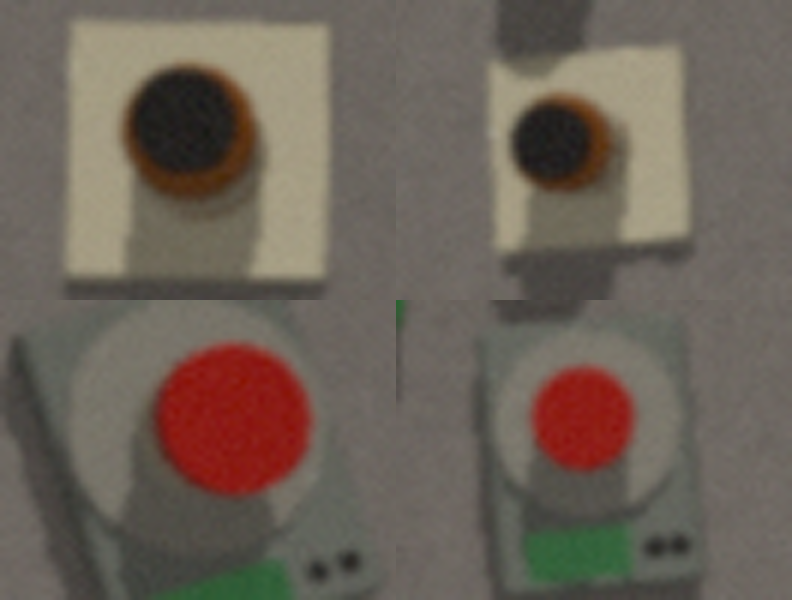

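View pics/z_side.png

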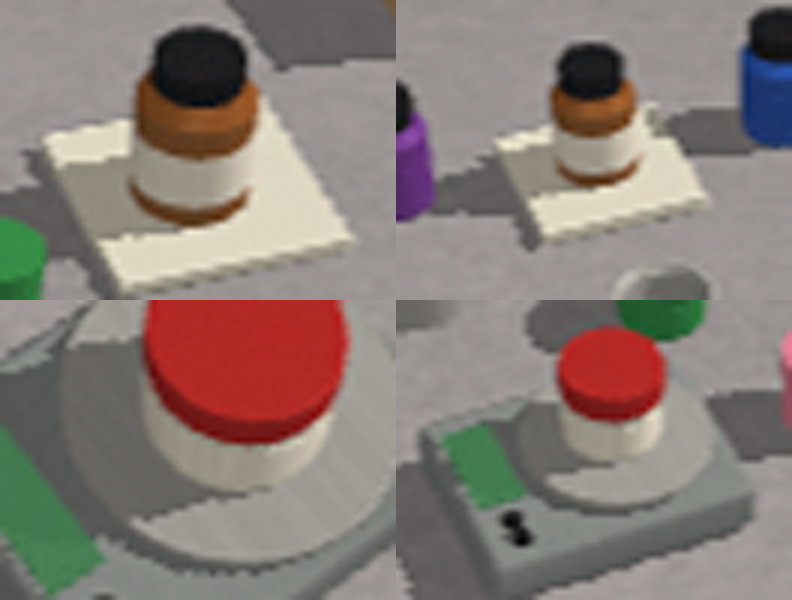

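```bash
cat > loc.py <<'E'
from h import *
from scipy.optimize import least_squares
a=np.linspace(0,2*np.pi,72,endpoint=False); circ=np.c_[np.cos(a),np.sin(a)]
def cen(n,xy,r,z0,z1):
    P=np.vstack([np.c_[xy+r*circ,np.full(72,z)] for z in(z0,z1)])
    m=cv2.moments(cv2.convexHull(proj(n,P).astype(np.float32))); return np.array([m["m10"],m["m01"]])/m["m00"]
def fit(obs,r,z0,z1):
    x0=unproj(*list(obs.items())[0],z1)[:2]
    f=lambda x:np.concatenate([cen(n,x,r,z0,z1)-np.array(o) for n,o in obs.items()])
    s=least_squares(f,x0); return s.x.round(4),s.fun.round(2)
E
python3 - <<'E'
from loc import *
for nm,T,S,r,z0,z1 in[("jarL",(268.3,143),(356.7,141),.023,.076,.092),("jarS",(198.7,223.2),(269.8,123.7),.017,.06,.074),
 ("potL",(469.8,216.3),(363.7,315.7),.033,.07,.086),("potS",(325.6,209.3),(314.8,191.3),.023,.062,.076)]:
    print(nm,fit({"top":T,"side":S},r,z0,z1),fit({"top":T},r,z0,z1)[0])
cv=lambda X,o:((np.array(X)+.5)/6-.5)+np.array(o)
for nm,c,o in[("tileL",[(72,22),(328,24),(328,278),(66,276)],(238,123)),("tileS",[(92,56),(287,46),(296,242),(101,252)],(173,200)),]:
    W=np.array([unproj("top",p,.01)[:2] for p in cv(c,o)]);print(nm,W.mean(0).round(4),np.linalg.norm(W-np.roll(W,1,0),axis=1).round(3))
c=[(42,153-20),(270-238+0,0)]
# side corners of tiles
for nm,c,o in[("tileL side",[(42,140),(357,240),(122,283)],(324,130)),("tileS side",[(495-396,145),(711-396,199),(541-396,235)],(238,112))]:
    print(nm,[unproj("side",p,.01)[:2].round(4) for p in cv(c,o)])
for nm,c,o,r in[("panL",(199,124),(431,197),.058),("panS",(193,123),(295,190),.042)]:
    x=unproj("top",cv(c,o),.036)[:2];print(nm,x.round(4))
print("cork",fit({"top":(388.7,149.6),"side":(402.4,243.8)},.05,.005,.006))
for nm,uv,z in[("beaker",(339*.8,278*.8),.07),("mortar",(497*.8,277*.8),.05),("weights",(417*.8,170*.8),.05),("blue",(193.9,184),.064),("purple",(192.5,264.1),.064),("green",(360*.8,237*.8),.04),("pink",(400*.8,213*.8),.04)]:print(nm,unproj("top",uv,z)[:2].round(3))
# pan refinement overlay: projected circles
im=cv2.imread("pics/raw_top.png");t=[]
for (c,o,r) in[((199,124),(431,197),.058),((193,123),(295,190),.042)]:
    x=unproj("top",cv(c,o),.036)[:2]
    k=cv2.resize(im[o[1]-5:o[1]+55,o[0]:o[0]+66],(396,360),interpolation=cv2.INTER_CUBIC)
    q=(proj("top",np.c_[x+r*circ,np.full(72,.036)])-[o[0],o[1]-5]+.5)*6-.5
    cv2.polylines(k,[q.round().astype(int)],True,(255,255,0),1);t.append(k)
im=cv2.imread("pics/raw_side.png")
for (c,o,r),o2 in zip([((199,124),(431,197),.058),((193,123),(295,190),.042)],[(323,300),(279,180)]):
    x=unproj("top",cv(c,o),.036)[:2]
    k=cv2.resize(im[o2[1]-5:o2[1]+55,o2[0]:o2[0]+66],(396,360)[:2],interpolation=cv2.INTER_CUBIC)
    q=(proj("side",np.c_[x+r*circ,np.full(72,.036)])-[o2[0],o2[1]-5]+.5)*6-.5
    cv2.polylines(k,[q.round().astype(int)],True,(255,255,0),1);t.append(k)
cv2.imwrite("pics/pan.png",cv2.resize(np.vstack([np.hstack(t[:2]),np.hstack(t[2:])]),(660,600)))
E
```

```text
jarL (array([0.6479, 0.1678]), array([-0.08,  0.  ,  0.05,  0.14])) [0.648  0.1676]
jarS (array([0.4394, 0.3497]), array([-0.13,  0.22,  0.3 ,  0.28])) [0.44   0.3494]
potL (array([ 0.4522, -0.3527]), array([-0.82,  0.15,  0.3 ,  0.66])) [ 0.4526 -0.3549]
potS (array([0.4742, 0.0197]), array([-0.41, -0.1 ,  0.03,  0.57])) [0.4739 0.0186]
tileL [0.6522 0.1695] [0.119 0.119 0.119 0.12 ]
tileS [0.4405 0.3468] [0.089 0.089 0.089 0.088]
tileL side [array([0.5925, 0.2279]), array([0.7114, 0.1077]), array([0.5919, 0.1133])]
tileS side [array([0.3921, 0.384 ]), array([0.4873, 0.3044]), array([0.3975, 0.3017])]
panL [ 0.4533 -0.3509]
panS [0.4749 0.0155]
cork (array([ 0.6438, -0.1579]), array([ 0.05,  0.55,  0.56, -0.22]))
beaker [0.441 0.16 ]
mortar [ 0.442 -0.172]
weights [ 0.674 -0.004]
blue [0.544 0.365]
purple [0.334 0.364]
green [0.53  0.119]
pink [0.582 0.033]
```

View pics/pan.png

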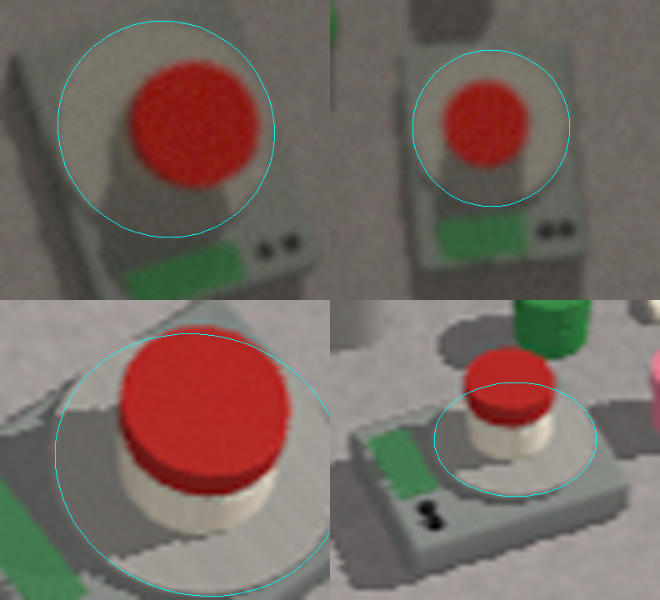

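The overlays fit the pans, and the sizes check out (tile edges about 119 and 89 mm). The crops confirm the right targets: amber jars on the tiles, red-lid pots on the scales. I'll first turn the tool so that its x is world +y and its y is world +x.

Call:
carry_out --commands '[[[0, 0, 0, 0, 0, 0.5], [0, 0, 0, 0, 0, 1], [0, 0, 0, 0, 0, 1], [0, 0, 0, 0, 0, 1], [0, 0, 0, 0, 0, 1], [0, 0, 0, 0, 0, 1], [0, 0, 0, 0, 0, 1], [0, 0, 0, 0, 0, 1], [0, 0, 0, 0, 0, 1], [0, 0, 0, 0, 0, 1], [0, 0, 0, 0, 0, 1], [0, 0, 0, 0, 0, 1], [0, 0, 0, 0, 0, 0.91], [0, 0, 0, 0, 0, 0]]]' --hand -1 --force 50

```text
clock: 1.37
position: [0.1671, 0.6022, 0.2311]
ee_rot: [0.708, 0.706, -0.0, 0.0]
ft_force: [0.4, -0.4, 0.4]
grip_width: 0.998
grasp_force: 0.0
```

Call:
carry_out --commands '[[[-0.3, 0.3, 0, 0, 0, 0], [-0.55, 0.61, 0, 0, 0, 0], [-0.55, 0.61, 0, 0, 0, 0], [-0.55, 0.61, 0, 0, 0, 0], [-0.55, 0.61, 0, 0, 0, 0], [-0.55, 0.61, 0, 0, 0, 0], [-0.55, 0.61, 0, 0, 0, 0], [-0.55, 0.61, 0, 0, 0, 0], [-0.55, 0.61, 0, 0, 0, 0], [-0.55, 0.61, 0, 0, 0, 0], [-0.55, 0.61, 0, 0, 0, 0], [-0.55, 0.61, 0, 0, 0, 0], [-0.55, 0.61, 0, 0, 0, 0], [-0.55, 0.61, 0, 0, 0, 0], [-0.55, 0.61, 0, 0, 0, 0], [-0.55, 0.61, 0, 0, 0, 0], [-0.55, 0.61, 0, 0, 0, 0], [-0.55, 0.61, 0, 0, 0, 0], [-0.55, 0.61, 0, 0, 0, 0], [-0.65, 0.75, 0, 0, 0, 0]]]'

```text
clock: 3.03
position: [0.6489, 0.1676, 0.2314]
ee_rot: [0.705, 0.709, 0.0, -0.0]
ft_force: [1.1, 1.8, 0.7]
grip_width: 0.997
grasp_force: 0.0
```

Call:
carry_out --commands '[[[0, 0, 0.3, 0, 0, 0], [0, 0, 0.6, 0, 0, 0], [0, 0, 0.6, 0, 0, 0], [0, 0, 0.6, 0, 0, 0], [0, 0, 0.6, 0, 0, 0], [0, 0, 0.6, 0, 0, 0], [0, 0, 0.5, 0, 0, 0], [0, 0, 0.5, 0, 0, 0], [0, 0, 0.4, 0, 0, 0], [0, 0, 0.3, 0, 0, 0], [0, 0, 0.13, 0, 0, 0], [0, 0, 0, 0, 0, 0]]]'

```text
clock: 4.03
position: [0.6479, 0.1679, 0.025]
ee_rot: [0.707, 0.708, -0.001, -0.0]
ft_force: [0.2, -0.6, -1.4]
grip_width: 1.0
grasp_force: 0.0
```

Call:
carry_out --commands '[[[0, 0, 0, 0, 0, 0], [0, 0, 0, 0, 0, 0], [0, 0, 0, 0, 0, 0], [0, 0, 0, 0, 0, 0], [0, 0, 0, 0, 0, 0], [0, 0, 0, 0, 0, 0], [0, 0, 0, 0, 0, 0], [0, 0, 0, 0, 0, 0], [0, 0, 0, 0, 0, 0], [0, 0, 0, 0, 0, 0]]]' --hand 1

```text
clock: 4.87
position: [0.6492, 0.1687, 0.0276]
ee_rot: [0.707, 0.707, 0.001, 0.0]
ft_force: [-1.9, -1.0, 6.7]
grip_width: 0.693
grasp_force: 54.4
```

Call:
carry_out --commands '[[[0, 0, -0.1, 0, 0, 0], [0, 0, -0.3, 0, 0, 0], [0, 0, -0.5, 0, 0, 0], [0, 0, -0.6, 0, 0, 0], [0, 0, -0.6, 0, 0, 0], [0, 0, -0.5, 0, 0, 0], [-0.2, 0, -0.3, 0, 0, 0], [-0.5, 0, 0, 0, 0, 0], [-0.7, -0.02, 0, 0, 0, 0], [-0.7, -0.02, 0, 0, 0, 0], [-0.7, -0.02, 0, 0, 0, 0], [-0.7, -0.02, 0, 0, 0, 0], [-0.7, -0.02, 0, 0, 0, 0], [-0.7, -0.02, 0, 0, 0, 0], [-0.7, 0, 0, 0, 0, 0], [-0.7, 0, 0, 0, 0, 0], [-0.7, 0, 0, 0, 0, 0], [-0.7, 0, 0, 0, 0, 0], [-0.4, 0, 0, 0, 0, 0], [0, 0, 0, 0, 0, 0]]]'

```text
clock: 6.53
position: [0.6421, -0.1622, 0.1424]
ee_rot: [0.709, 0.705, -0.001, 0.001]
ft_force: [0.4, -1.2, -2.6]
grip_width: 0.693
grasp_force: 54.7
```

Call:
carry_out --commands '[[[0.1, 0.04, 0.2, 0, 0, 0], [0, 0, 0.5, 0, 0, 0], [0, 0, 0.5, 0, 0, 0], [0, 0, 0.5, 0, 0, 0], [0, 0, 0.4, 0, 0, 0], [0, 0, 0.3, 0, 0, 0], [0, 0, 0.2, 0, 0, 0], [0, 0, 0.15, 0, 0, 0], [0, 0, 0.08, 0, 0, 0], [0, 0, 0.05, 0, 0, 0], [0, 0, 0, 0, 0, 0], [0, 0, 0, 0, 0, 0], [0, 0, 0, 0, 0, 0]]]'

```text
clock: 7.62
position: [0.6459, -0.1517, 0.0276]
ee_rot: [0.707, 0.707, 0.0, 0.0]
ft_force: [0.3, -0.4, -3.4]
grip_width: 0.689
grasp_force: 54.7
```

Call:
carry_out --commands '[[[-0.1, 0, 0.03, 0, 0, 0], [0, 0, 0.03, 0, 0, 0], [0, 0, 0.03, 0, 0, 0], [0, 0, 0, 0, 0, 0], [0, 0, 0, 0, 0, 0]]]'

```text
clock: 8.03
position: [0.6455, -0.1563, 0.0237]
ee_rot: [0.707, 0.707, -0.0, 0.0]
ft_force: [-1.9, -2.1, 2.5]
grip_width: 0.697
grasp_force: 54.8
```

Call:
carry_out --commands '[[[0, 0, 0, 0, 0, 0], [0, 0, 0, 0, 0, 0], [0, 0, 0, 0, 0, 0], [0, 0, 0, 0, 0, 0], [0, 0, 0, 0, 0, 0], [0, 0, 0, 0, 0, 0], [0, 0, 0, 0, 0, 0], [0, 0, 0, 0, 0, 0]]]' --hand -1

```text
clock: 8.7
position: [0.6455, -0.1555, 0.0233]
ee_rot: [0.707, 0.707, 0.0, -0.0]
ft_force: [-0.1, 0.1, -0.3]
grip_width: 0.999
grasp_force: 0.0
```

Call:
carry_out --commands '[[[0, 0, -0.2, 0, 0, 0], [0, 0, -0.5, 0, 0, 0], [0, 0, -0.8, 0, 0, 0], [0, 0, -0.8, 0, 0, 0], [0, 0, -0.8, 0, 0, 0], [0, 0, -0.5, 0, 0, 0], [0, 0, -0.2, 0, 0, 0], [-0.3, -0.3, 0, 0, 0, 0], [-0.55, -0.55, 0, 0, 0, 0], [-0.65, -0.65, 0, 0, 0, 0], [-0.65, -0.65, 0, 0, 0, 0], [-0.65, -0.65, 0, 0, 0, 0], [-0.65, -0.65, 0, 0, 0, 0], [-0.65, -0.63, 0, 0, 0, 0], [-0.5, -0.5, 0, 0, 0, 0], [-0.3, -0.25, 0, 0, 0, 0], [0, 0, 0, 0, 0, 0], [0, 0, 0, 0, 0, 0]]]'

```text
clock: 10.2
position: [0.4518, -0.352, 0.1751]
ee_rot: [0.708, 0.707, 0.0, -0.0]
ft_force: [0.8, 0.2, 0.3]
grip_width: 0.998
grasp_force: 0.0
```

Call:
carry_out --commands '[[[0, 0, 0.3, 0, 0, 0], [0, 0, 0.5, 0, 0, 0], [0, 0, 0.5, 0, 0, 0], [0, 0, 0.5, 0, 0, 0], [0, 0, 0.5, 0, 0, 0], [0, 0, 0.4, 0, 0, 0], [0, 0, 0.3, 0, 0, 0], [0, 0, 0.13, 0, 0, 0], [0, 0, 0, 0, 0, 0], [0, 0, 0, 0, 0, 0]]]'

```text
clock: 11.03
position: [0.4528, -0.3515, 0.0502]
ee_rot: [0.707, 0.707, 0.0, 0.0]
ft_force: [-0.1, 0.1, 0.9]
grip_width: 0.997
grasp_force: 0.0
```

Call:
carry_out --commands '[[[0, 0, 0, 0, 0, 0], [0, 0, 0, 0, 0, 0], [0, 0, 0, 0, 0, 0], [0, 0, 0, 0, 0, 0], [0, 0, 0, 0, 0, 0], [0, 0, 0, 0, 0, 0], [0, 0, 0, 0, 0, 0], [0, 0, 0, 0, 0, 0], [0, 0, 0, 0, 0, 0]]]' --hand 1

```text
clock: 11.78
position: [0.4528, -0.352, 0.0514]
ee_rot: [0.707, 0.707, 0.0, 0.001]
ft_force: [-2.6, 1.0, 5.9]
grip_width: 0.755
grasp_force: 53.9
```

Call:
carry_out --commands '[[[0, 0, -0.1, 0, 0, 0], [0, 0, -0.3, 0, 0, 0], [0, 0, -0.5, 0, 0, 0], [0, 0, -0.6, 0, 0, 0], [0, 0, -0.6, 0, 0, 0], [0, 0, -0.5, 0, 0, 0], [0, 0, -0.3, 0, 0, 0], [0.25, 0.1, -0.1, 0, 0, 0], [0.5, 0.2, 0, 0, 0, 0], [0.7, 0.27, 0, 0, 0, 0], [0.7, 0.27, 0, 0, 0, 0], [0.7, 0.27, 0, 0, 0, 0], [0.7, 0.27, 0, 0, 0, 0], [0.7, 0.27, 0, 0, 0, 0], [0.7, 0.27, 0, 0, 0, 0], [0.7, 0.27, 0, 0, 0, 0], [0.7, 0.27, 0, 0, 0, 0], [0.7, 0.27, 0, 0, 0, 0], [0.7, 0.27, 0, 0, 0, 0], [0.7, 0.27, 0, 0, 0, 0]]]'

```text
clock: 13.45
position: [0.5827, -0.011, 0.1692]
ee_rot: [0.707, 0.707, -0.0, -0.001]
ft_force: [0.4, -0.5, -1.2]
grip_width: 0.76
grasp_force: 55.9
```

Call:
carry_out --commands '[[[0.7, 0.27, 0, 0, 0, 0], [0.7, 0.27, 0, 0, 0, 0], [0.7, 0.27, 0, 0, 0, 0], [0.7, 0.27, 0, 0, 0, 0], [0.7, 0.27, 0, 0, 0, 0], [0.6, 0.2, 0, 0, 0, 0], [0.35, 0.1, 0, 0, 0, 0], [0.15, 0.05, 0, 0, 0, 0], [0, 0, 0, 0, 0, 0], [0, 0, 0, 0, 0, 0], [0, 0, 0, 0, 0, 0]]]'

```text
clock: 14.37
position: [0.6509, 0.1681, 0.1702]
ee_rot: [0.708, 0.706, -0.0, 0.0]
ft_force: [0.1, 0.0, -2.1]
grip_width: 0.759
grasp_force: 55.9
```

Call:
carry_out --commands '[[[0.06, 0.03, 0.2, 0, 0, 0], [0, 0, 0.5, 0, 0, 0], [0, 0, 0.6, 0, 0, 0], [0, 0, 0.6, 0, 0, 0], [0, 0, 0.6, 0, 0, 0], [0, 0, 0.4, 0, 0, 0], [0, 0, 0.3, 0, 0, 0], [0, 0, 0.2, 0, 0, 0], [0, 0, 0.1, 0, 0, 0], [0, 0, 0.04, 0, 0, 0], [0, 0, 0, 0, 0, 0], [0, 0, 0, 0, 0, 0]]]'

```text
clock: 15.37
position: [0.6528, 0.173, 0.0295]
ee_rot: [0.707, 0.707, 0.001, 0.0]
ft_force: [-0.4, -0.3, -2.8]
grip_width: 0.752
grasp_force: 56.0
```

Call:
carry_out --commands '[[[-0.03, 0, 0.03, 0, 0, 0], [0, 0, 0.03, 0, 0, 0], [0, 0, 0.02, 0, 0, 0], [0, 0, 0, 0, 0, 0], [0, 0, 0, 0, 0, 0]]]'

```text
clock: 15.78
position: [0.6523, 0.1716, 0.0255]
ee_rot: [0.707, 0.707, 0.0, 0.0]
ft_force: [0.1, -0.1, -0.9]
grip_width: 0.758
grasp_force: 56.0
```

Call:
carry_out --commands '[[[0, 0, 0.02, 0, 0, 0], [0, 0, 0.02, 0, 0, 0], [0, 0, 0, 0, 0, 0], [0, 0, 0, 0, 0, 0]]]'

```text
clock: 16.12
position: [0.6523, 0.1717, 0.0254]
ee_rot: [0.707, 0.707, 0.0, -0.0]
ft_force: [-7.2, -2.0, 12.7]
grip_width: 0.76
grasp_force: 57.3
```

Call:
carry_out --commands '[[[0, 0, 0, 0, 0, 0], [0, 0, 0, 0, 0, 0], [0, 0, 0, 0, 0, 0], [0, 0, 0, 0, 0, 0], [0, 0, 0, 0, 0, 0], [0, 0, 0, 0, 0, 0], [0, 0, 0, 0, 0, 0]]]' --hand -1

```text
clock: 16.7
position: [0.6521, 0.1717, 0.0236]
ee_rot: [0.707, 0.707, -0.0, -0.0]
ft_force: [0.3, -0.3, 0.0]
grip_width: 1.0
grasp_force: 0.0
```

Call:
carry_out --commands '[[[0, 0, -0.2, 0, 0, 0], [0, 0, -0.5, 0, 0, 0], [0, 0, -0.8, 0, 0, 0], [0, 0, -0.8, 0, 0, 0], [0, 0, -0.8, 0, 0, 0], [0, 0, -0.4, 0, 0, 0], [-0.3, -0.02, 0, 0, 0, 0], [-0.6, -0.02, 0, 0, 0, 0], [-0.8, -0.02, 0, 0, 0, 0], [-0.8, -0.02, 0, 0, 0, 0], [-0.8, -0.02, 0, 0, 0, 0], [-0.8, -0.02, 0, 0, 0, 0], [-0.8, -0.02, 0, 0, 0, 0], [-0.8, -0.02, 0, 0, 0, 0], [-0.8, 0, 0, 0, 0, 0], [-0.8, 0, 0, 0, 0, 0], [-0.6, 0, 0, 0, 0, 0], [-0.3, 0, 0, 0, 0, 0], [0, 0, 0, 0, 0, 0], [0, 0, 0, 0, 0, 0]]]'

```text
clock: 18.37
position: [0.6458, -0.1558, 0.1634]
ee_rot: [0.707, 0.707, 0.0, -0.0]
ft_force: [-0.1, 0.0, -0.6]
grip_width: 1.0
grasp_force: 0.0
```

Run:
```python
from loc import *
cv2.imwrite("pics/raw_side2.png",camera("side")[:,:,::-1]);cv2.imwrite("pics/raw_top2.png",camera("top")[:,:,::-1])
a_=[cv2.resize(cv2.imread(f"pics/raw_{n}2.png"),(480,300)) for n in("top","side")]
cv2.imwrite("pics/v2.png",np.vstack(a_));print([get_obs()["position"].round(4) for _ in range(2)])
```

```text
[array([ 0.6463, -0.1538,  0.1634]), array([ 0.6463, -0.1538,  0.1634])]
```

View pics/v2.png

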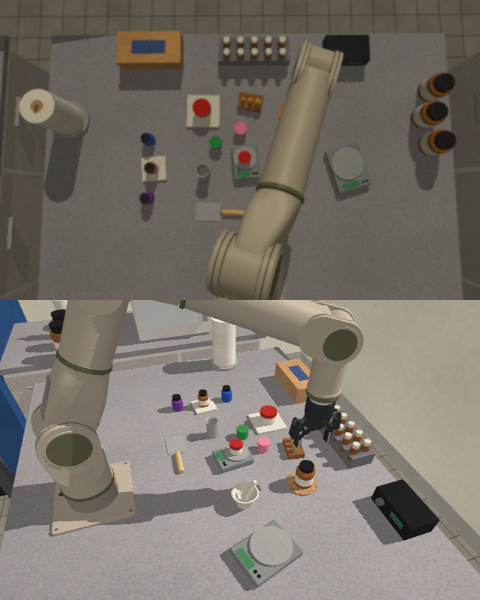

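The montage shows the large pot on its tile (top, 201,107), the jar upright on the cork (side, 306,475), the large pan clear (top, 349,163) and the gripper above the jar. I'll refine the pan centre and check the pot.

Run:
```python
from loc import *
im=cv2.imread("pics/raw_top2.png");sd=cv2.imread("pics/raw_side2.png")
for n,I in(("top",im),("side",sd)):
    b,g,r=[I[:,:,k].astype(int) for k in range(3)]
    k,l,s,c=cv2.connectedComponentsWithStats(((r>120)&(g<60)&(b<60)).astype(np.uint8)); print(n,[(c[i].round(1),s[i,4]) for i in range(1,k) if s[i,4]>60])
t=[]
for n,I in(("top",im),("side",sd)):
    u,v=proj(n,[[.4533,-.3509,.036]])[0].round().astype(int); R=36
    k=cv2.resize(I[v-R:v+R,u-R:u+R],None,fx=5.5,fy=5.5,interpolation=cv2.INTER_CUBIC)
    q=(proj(n,np.c_[np.array([.4533,-.3509])+.058*circ,np.full(72,.036)])-[u-R,v-R]+.5)*5.5-.5
    cv2.polylines(k,[q.round().astype(int)],True,(255,255,0),1);t.append(k)
cv2.imwrite("pics/pan2.png",np.hstack(t))
```

```text
top [(array([268.4, 142.7]), np.int32(400)), (array([325.7, 209.3]), np.int32(207))]
side [(array([357.8, 148.9]), np.int32(297)), (array([314.4, 191.9]), np.int32(210))]
```

View pics/pan2.png

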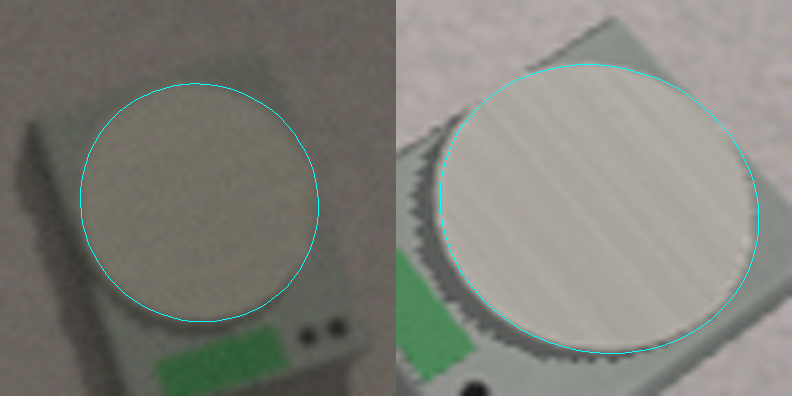

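Call:
carry_out --commands '[[[-0.04, 0, 0.3, 0, 0, 0], [0, 0, 0.6, 0, 0, 0], [0, 0, 0.6, 0, 0, 0], [0, 0, 0.6, 0, 0, 0], [0, 0, 0.5, 0, 0, 0], [0, 0, 0.4, 0, 0, 0], [0, 0, 0.3, 0, 0, 0], [0, 0, 0.2, 0, 0, 0], [0, 0, 0, 0, 0, 0], [0, 0, 0, 0, 0, 0]]]'

```text
clock: 19.3
position: [0.6461, -0.1576, 0.0238]
ee_rot: [0.707, 0.707, 0.0, -0.0]
ft_force: [0.4, 0.1, 0.1]
grip_width: 1.002
grasp_force: 0.0
```

The projected circle matches the empty pan in both views, so its centre (0.453, -0.351) is confirmed. Next I'll grip the jar on the mat.

Call:
carry_out --commands '[[[0, 0, 0, 0, 0, 0], [0, 0, 0, 0, 0, 0], [0, 0, 0, 0, 0, 0], [0, 0, 0, 0, 0, 0], [0, 0, 0, 0, 0, 0], [0, 0, 0, 0, 0, 0], [0, 0, 0, 0, 0, 0], [0, 0, 0, 0, 0, 0], [0, 0, 0, 0, 0, 0]]]' --hand 1

```text
clock: 20.05
position: [0.6465, -0.1581, 0.0251]
ee_rot: [0.707, 0.707, 0.001, 0.001]
ft_force: [-1.4, 1.2, 7.2]
grip_width: 0.69
grasp_force: 53.9
```

Run:
```python
from loc import *
print(fit({"top":(268.4,142.7),"side":(357.8,148.9)},.033,.044,.06),fit({"top":(268.4,142.7)},.033,.044,.06))
sd=cv2.imread("pics/raw_side2.png").astype(int).max(2)<45
k,l,s,c=cv2.connectedComponentsWithStats(sd.astype(np.uint8)); p=proj("side",[[.6455,-.157,.08]])[0]
i=min((i for i in range(1,k) if s[i,4]>40),key=lambda i:np.hypot(*(c[i]-p)));print(c[i],s[i],p,fit({"side":c[i]},.023,.072,.088))
```

```text
(array([0.6556, 0.1712]), array([-0.11,  0.14,  0.22,  0.07])) (array([0.656, 0.171]), array([-0., -0.]))
[408.37931034 221.93869732] [399 214  19  17 261] [407.83538988 221.99360605] (array([ 0.6468, -0.157 ]), array([0., 0.]))
```

Call:
carry_out --commands '[[[0, 0, -0.1, 0, 0, 0], [0, 0, -0.3, 0, 0, 0], [0, 0, -0.5, 0, 0, 0], [0, 0, -0.6, 0, 0, 0], [0, 0, -0.6, 0, 0, 0], [0, 0, -0.5, 0, 0, 0], [0, 0, -0.3, 0, 0, 0], [-0.2, -0.2, -0.1, 0, 0, 0], [-0.5, -0.5, 0, 0, 0, 0], [-0.6, -0.6, 0, 0, 0, 0], [-0.6, -0.6, 0, 0, 0, 0], [-0.6, -0.6, 0, 0, 0, 0], [-0.6, -0.6, 0, 0, 0, 0], [-0.6, -0.6, 0, 0, 0, 0], [-0.5, -0.5, 0, 0, 0, 0], [-0.4, -0.4, 0, 0, 0, 0], [-0.24, -0.23, 0, 0, 0, 0], [0, 0, 0, 0, 0, 0], [0, 0, 0, 0, 0, 0], [0, 0, 0, 0, 0, 0]]]'

```text
clock: 21.72
position: [0.4535, -0.3504, 0.1432]
ee_rot: [0.706, 0.708, 0.0, -0.0]
ft_force: [0.2, 0.8, -2.8]
grip_width: 0.69
grasp_force: 54.8
```

Call:
carry_out --commands '[[[0, 0, 0.2, 0, 0, 0], [0, 0, 0.4, 0, 0, 0], [0, 0, 0.5, 0, 0, 0], [0, 0, 0.4, 0, 0, 0], [0, 0, 0.3, 0, 0, 0], [0, 0, 0.2, 0, 0, 0], [0, 0, 0.1, 0, 0, 0], [0, 0, 0.05, 0, 0, 0], [0, 0, 0, 0, 0, 0], [0, 0, 0, 0, 0, 0]]]'

```text
clock: 22.55
position: [0.4532, -0.3519, 0.0583]
ee_rot: [0.707, 0.707, 0.0, 0.001]
ft_force: [0.1, -0.1, -3.8]
grip_width: 0.689
grasp_force: 54.8
```

Call:
carry_out --commands '[[[0, 0, 0.03, 0, 0, 0], [0, 0, 0.03, 0, 0, 0], [0, 0, 0.02, 0, 0, 0], [0, 0, 0, 0, 0, 0], [0, 0, 0, 0, 0, 0]]]'

```text
clock: 22.97
position: [0.4531, -0.3517, 0.055]
ee_rot: [0.707, 0.707, 0.0, 0.0]
ft_force: [-1.0, 0.6, 4.7]
grip_width: 0.689
grasp_force: 55.4
```

Call:
carry_out --commands '[[[0, 0, 0, 0, 0, 0], [0, 0, 0, 0, 0, 0], [0, 0, 0, 0, 0, 0], [0, 0, 0, 0, 0, 0], [0, 0, 0, 0, 0, 0], [0, 0, 0, 0, 0, 0], [0, 0, 0, 0, 0, 0]]]' --hand -1

```text
clock: 23.55
position: [0.4528, -0.3516, 0.0544]
ee_rot: [0.707, 0.707, 0.0, -0.0]
ft_force: [0.7, -0.3, 0.1]
grip_width: 1.0
grasp_force: 0.0
```

Call:
carry_out --commands '[[[0, 0, -0.2, 0, 0, 0], [0, 0, -0.5, 0, 0, 0], [0, 0, -0.8, 0, 0, 0], [0, 0, -0.8, 0, 0, 0], [0, 0, -0.6, 0, 0, 0], [0, 0, -0.3, 0, 0, 0], [0.2, 0, 0, 0, 0, 0], [0.5, 0, 0, 0, 0, 0], [0.8, 0, 0, 0, 0, 0], [0.9, 0, 0, 0, 0, 0], [0.9, 0, 0, 0, 0, 0], [0.9, 0, 0, 0, 0, 0], [0.9, 0, 0, 0, 0, 0], [0.9, 0, 0, 0, 0, 0], [0.9, 0, 0, 0, 0, 0], [0.9, 0, 0, 0, 0, 0], [0.9, 0, 0, 0, 0, 0], [0.9, 0, 0, 0, 0, 0]]]'

```text
clock: 25.05
position: [0.4513, 0.0345, 0.1813]
ee_rot: [0.707, 0.707, -0.001, -0.0]
ft_force: [0.8, -0.4, -0.2]
grip_width: 0.999
grasp_force: 0.0
```

Call:
carry_out --commands '[[[0.9, -0.03, 0, 0, 0, 0], [0.9, -0.03, 0, 0, 0, 0], [0.9, -0.04, 0, 0, 0, 0], [0.9, -0.04, 0, 0, 0, 0], [0.9, -0.04, 0, 0, 0, 0], [0.9, -0.04, 0, 0, 0, 0], [0.9, -0.04, 0, 0, 0, 0], [0.8, -0.04, 0, 0, 0, 0], [0.5, -0.02, 0, 0, 0, 0], [0.3, 0, 0, 0, 0, 0], [0, 0, 0, 0, 0, 0], [0, 0, 0, 0, 0, 0], [0, 0, 0, 0, 0, 0]]]'

```text
clock: 26.13
position: [0.44, 0.3466, 0.1821]
ee_rot: [0.708, 0.707, -0.001, 0.0]
ft_force: [-0.9, -0.8, 0.1]
grip_width: 0.998
grasp_force: 0.0
```

Run:
```python
from loc import *
for n in("top","side"):
    I=camera(n)[:,:,::-1]; cv2.imwrite(f"pics/raw_{n}3.png",I)
    m=(I.max(2)<48).astype(np.uint8); k,l,s,c=cv2.connectedComponentsWithStats(m); p=proj(n,[[.4533,-.351,.11]])[0]
    i=min((i for i in range(1,k) if s[i,4]>40),key=lambda i:np.hypot(*(c[i]-p)));print(n,c[i],s[i,2:],p,fit({n:c[i]},.023,.102,.118))
```

```text
top [471.59663866 214.38235294] [ 18  17 238] [471.7443582  215.04938266] (array([ 0.455 , -0.3505]), array([-0., -0.]))
side [365.78634361 305.99118943] [ 24  25 454] [365.46381986 306.05415433] (array([ 0.454 , -0.3508]), array([-0.,  0.]))
```

Call:
carry_out --commands '[[[0.04, 0, 0.3, 0, 0, 0], [0, 0, 0.6, 0, 0, 0], [0, 0, 0.6, 0, 0, 0], [0, 0, 0.6, 0, 0, 0], [0, 0, 0.6, 0, 0, 0], [0, 0, 0.5, 0, 0, 0], [0, 0, 0.4, 0, 0, 0], [0, 0, 0.3, 0, 0, 0], [0, 0, 0.15, 0, 0, 0], [0, 0, 0.05, 0, 0, 0], [0, 0, 0, 0, 0, 0], [0, 0, 0, 0, 0, 0]]]'

```text
clock: 27.23
position: [0.4402, 0.3503, 0.0193]
ee_rot: [0.707, 0.707, 0.001, 0.0]
ft_force: [0.2, 0.0, 1.3]
grip_width: 0.998
grasp_force: 0.0
```

Call:
carry_out --commands '[[[0, 0, 0, 0, 0, 0], [0, 0, 0, 0, 0, 0], [0, 0, 0, 0, 0, 0], [0, 0, 0, 0, 0, 0], [0, 0, 0, 0, 0, 0], [0, 0, 0, 0, 0, 0], [0, 0, 0, 0, 0, 0], [0, 0, 0, 0, 0, 0], [0, 0, 0, 0, 0, 0], [0, 0, 0, 0, 0, 0]]]' --hand 1 --force 40

```text
clock: 28.07
position: [0.4399, 0.3503, 0.0191]
ee_rot: [0.707, 0.707, 0.0, -0.0]
ft_force: [-1.4, -1.7, 6.2]
grip_width: 0.506
grasp_force: 40.4
```

Call:
carry_out --commands '[[[0, 0, -0.1, 0, 0, 0], [0, 0, -0.3, 0, 0, 0], [0, 0, -0.5, 0, 0, 0], [0, 0, -0.6, 0, 0, 0], [0, 0, -0.6, 0, 0, 0], [0, 0, -0.5, 0, 0, 0], [0, 0, -0.4, 0, 0, 0], [-0.25, 0.1, -0.1, 0, 0, 0], [-0.5, 0.2, 0, 0, 0, 0], [-0.75, 0.3, 0, 0, 0, 0], [-0.75, 0.3, 0, 0, 0, 0], [-0.75, 0.3, 0, 0, 0, 0], [-0.75, 0.3, 0, 0, 0, 0], [-0.75, 0.3, 0, 0, 0, 0], [-0.75, 0.3, 0, 0, 0, 0], [-0.75, 0.3, 0, 0, 0, 0], [-0.75, 0.3, 0, 0, 0, 0], [-0.75, 0.3, 0, 0, 0, 0], [-0.75, 0.3, 0, 0, 0, 0], [-0.75, 0.3, 0, 0, 0, 0]]]'

```text
clock: 29.73
position: [0.5836, -0.0126, 0.1422]
ee_rot: [0.707, 0.707, -0.0, -0.0]
ft_force: [0.6, 1.2, -1.6]
grip_width: 0.506
grasp_force: 40.9
```

Call:
carry_out --commands '[[[-0.75, 0.3, 0, 0, 0, 0], [-0.75, 0.3, 0, 0, 0, 0], [-0.75, 0.3, 0, 0, 0, 0], [-0.7, 0.3, 0, 0, 0, 0], [-0.5, 0.2, 0, 0, 0, 0], [-0.25, 0.1, 0, 0, 0, 0], [0, 0, 0, 0, 0, 0], [0, 0, 0, 0, 0, 0], [0, 0, 0, 0, 0, 0]]]'

```text
clock: 30.48
position: [0.6436, -0.1561, 0.1422]
ee_rot: [0.706, 0.708, 0.0, -0.001]
ft_force: [-0.0, 0.8, -1.2]
grip_width: 0.509
grasp_force: 40.9
```

Call:
carry_out --commands '[[[0, 0, 0.2, 0, 0, 0], [0, 0, 0.5, 0, 0, 0], [0, 0, 0.6, 0, 0, 0], [0, 0, 0.6, 0, 0, 0], [0, 0, 0.5, 0, 0, 0], [0, 0, 0.3, 0, 0, 0], [0, 0, 0.2, 0, 0, 0], [0, 0, 0.15, 0, 0, 0], [0, 0, 0.08, 0, 0, 0], [0, 0, 0.03, 0, 0, 0], [0, 0, 0.02, 0, 0, 0], [0, 0, 0, 0, 0, 0], [0, 0, 0, 0, 0, 0]]]'

```text
clock: 31.57
position: [0.6443, -0.158, 0.016]
ee_rot: [0.707, 0.707, 0.0, 0.0]
ft_force: [0.4, 0.5, -1.4]
grip_width: 0.505
grasp_force: 40.9
```

Call:
carry_out --commands '[[[0, 0, 0.02, 0, 0, 0], [0, 0, 0.02, 0, 0, 0], [0, 0, 0, 0, 0, 0], [0, 0, 0, 0, 0, 0]]]'

```text
clock: 31.9
position: [0.6443, -0.1581, 0.0152]
ee_rot: [0.707, 0.707, 0.0, 0.0]
ft_force: [-4.3, 1.4, 9.0]
grip_width: 0.499
grasp_force: 42.0
```

Call:
carry_out --commands '[[[0, 0, 0, 0, 0, 0], [0, 0, 0, 0, 0, 0], [0, 0, 0, 0, 0, 0], [0, 0, 0, 0, 0, 0], [0, 0, 0, 0, 0, 0], [0, 0, 0, 0, 0, 0], [0, 0, 0, 0, 0, 0], [0, 0, 0, 0, 0, 0]]]' --hand -1

```text
clock: 32.57
position: [0.6439, -0.1579, 0.0136]
ee_rot: [0.707, 0.707, 0.0, -0.0]
ft_force: [-0.2, 0.8, -0.0]
grip_width: 0.999
grasp_force: 0.0
```

Call:
carry_out --commands '[[[0, 0, -0.2, 0, 0, 0], [0, 0, -0.5, 0, 0, 0], [0, 0, -0.8, 0, 0, 0], [0, 0, -0.8, 0, 0, 0], [0, 0, -0.8, 0, 0, 0], [0, 0, -0.5, 0, 0, 0], [0.25, -0.25, 0, 0, 0, 0], [0.5, -0.5, 0, 0, 0, 0], [0.65, -0.6, 0, 0, 0, 0], [0.65, -0.6, 0, 0, 0, 0], [0.65, -0.6, 0, 0, 0, 0], [0.65, -0.6, 0, 0, 0, 0], [0.5, -0.5, 0, 0, 0, 0], [0.35, -0.35, 0, 0, 0, 0], [0.22, -0.25, 0, 0, 0, 0], [0, 0, 0, 0, 0, 0], [0, 0, 0, 0, 0, 0], [0, 0, 0, 0, 0, 0]]]'

```text
clock: 34.07
position: [0.4745, 0.0181, 0.1582]
ee_rot: [0.707, 0.707, 0.0, 0.0]
ft_force: [0.5, -0.2, 0.5]
grip_width: 0.997
grasp_force: 0.0
```

Call:
carry_out --commands '[[[0.03, 0, 0.3, 0, 0, 0], [0, 0, 0.5, 0, 0, 0], [0, 0, 0.5, 0, 0, 0], [0, 0, 0.5, 0, 0, 0], [0, 0, 0.4, 0, 0, 0], [0, 0, 0.3, 0, 0, 0], [0, 0, 0.2, 0, 0, 0], [0, 0, 0.08, 0, 0, 0], [0, 0, 0, 0, 0, 0], [0, 0, 0, 0, 0, 0]]]'

```text
clock: 34.9
position: [0.4744, 0.0197, 0.047]
ee_rot: [0.707, 0.707, 0.0, 0.0]
ft_force: [-0.0, 0.2, 0.9]
grip_width: 1.002
grasp_force: 0.0
```

Call:
carry_out --commands '[[[0, 0, 0, 0, 0, 0], [0, 0, 0, 0, 0, 0], [0, 0, 0, 0, 0, 0], [0, 0, 0, 0, 0, 0], [0, 0, 0, 0, 0, 0], [0, 0, 0, 0, 0, 0], [0, 0, 0, 0, 0, 0], [0, 0, 0, 0, 0, 0], [0, 0, 0, 0, 0, 0], [0, 0, 0, 0, 0, 0]]]' --hand 1

```text
clock: 35.73
position: [0.4741, 0.0201, 0.0472]
ee_rot: [0.707, 0.707, 0.0, 0.0]
ft_force: [-2.4, -0.8, 5.4]
grip_width: 0.524
grasp_force: 39.9
```

Call:
carry_out --commands '[[[0, 0, -0.1, 0, 0, 0], [0, 0, -0.3, 0, 0, 0], [0, 0, -0.5, 0, 0, 0], [0, 0, -0.6, 0, 0, 0], [0, 0, -0.6, 0, 0, 0], [0, 0, -0.5, 0, 0, 0], [0, 0, -0.3, 0, 0, 0], [0.26, 0, 0, 0, 0, 0], [0.5, -0.05, 0, 0, 0, 0], [0.8, -0.1, 0, 0, 0, 0], [0.8, -0.1, 0, 0, 0, 0], [0.8, -0.1, 0, 0, 0, 0], [0.8, -0.1, 0, 0, 0, 0], [0.8, -0.1, 0, 0, 0, 0], [0.8, -0.1, 0, 0, 0, 0], [0.8, -0.1, 0, 0, 0, 0], [0.8, -0.1, 0, 0, 0, 0], [0.6, 0, 0, 0, 0, 0], [0.3, 0, 0, 0, 0, 0], [0.1, 0, 0, 0, 0, 0]]]'

```text
clock: 37.4
position: [0.4382, 0.3488, 0.1614]
ee_rot: [0.706, 0.708, -0.001, -0.001]
ft_force: [0.3, -1.1, -0.7]
grip_width: 0.524
grasp_force: 41.0
```

Call:
carry_out --commands '[[[0, 0, 0.2, 0, 0, 0], [0, 0, 0.5, 0, 0, 0], [0, 0, 0.6, 0, 0, 0], [0, 0, 0.6, 0, 0, 0], [0, 0, 0.6, 0, 0, 0], [0, 0, 0.4, 0, 0, 0], [0, 0, 0.25, 0, 0, 0], [0, 0, 0.2, 0, 0, 0], [0, 0, 0.1, 0, 0, 0], [0, 0, 0.05, 0, 0, 0], [0, 0, 0, 0, 0, 0], [0, 0, 0, 0, 0, 0], [0, 0, 0, 0, 0, 0]]]'

```text
clock: 38.48
position: [0.4401, 0.3468, 0.0233]
ee_rot: [0.707, 0.707, 0.001, 0.0]
ft_force: [0.1, 1.2, -0.6]
grip_width: 0.524
grasp_force: 41.0
```

Call:
carry_out --commands '[[[0, 0, 0.03, 0, 0, 0], [0, 0, 0.02, 0, 0, 0], [0, 0, 0.01, 0, 0, 0], [0, 0, 0, 0, 0, 0], [0, 0, 0, 0, 0, 0]]]'

```text
clock: 38.9
position: [0.44, 0.3467, 0.0212]
ee_rot: [0.707, 0.707, 0.0, 0.0]
ft_force: [-2.4, -1.6, 9.3]
grip_width: 0.524
grasp_force: 41.8
```

Call:
carry_out --commands '[[[0, 0, 0, 0, 0, 0], [0, 0, 0, 0, 0, 0], [0, 0, 0, 0, 0, 0], [0, 0, 0, 0, 0, 0], [0, 0, 0, 0, 0, 0], [0, 0, 0, 0, 0, 0], [0, 0, 0, 0, 0, 0], [0, 0, 0, 0, 0, 0]]]' --hand -1

```text
clock: 39.57
position: [0.4396, 0.3464, 0.0201]
ee_rot: [0.707, 0.707, -0.0, -0.0]
ft_force: [-0.5, 0.7, -0.0]
grip_width: 1.0
grasp_force: 0.0
```

Call:
carry_out --commands '[[[0, 0, -0.2, 0, 0, 0], [0, 0, -0.5, 0, 0, 0], [0, 0, -0.8, 0, 0, 0], [0, 0, -0.8, 0, 0, 0], [0, 0, -0.7, 0, 0, 0], [0, 0, -0.3, 0, 0, 0], [-0.25, 0.1, 0, 0, 0, 0], [-0.5, 0.2, 0, 0, 0, 0], [-0.75, 0.3, 0, 0, 0, 0], [-0.75, 0.3, 0, 0, 0, 0], [-0.75, 0.3, 0, 0, 0, 0], [-0.75, 0.3, 0, 0, 0, 0], [-0.75, 0.3, 0, 0, 0, 0], [-0.75, 0.3, 0, 0, 0, 0], [-0.75, 0.3, 0, 0, 0, 0], [-0.75, 0.3, 0, 0, 0, 0], [-0.75, 0.3, 0, 0, 0, 0], [-0.75, 0.3, 0, 0, 0, 0]]]'

```text
clock: 41.07
position: [0.5714, 0.0141, 0.151]
ee_rot: [0.707, 0.707, -0.001, -0.0]
ft_force: [1.2, 0.2, -0.6]
grip_width: 1.005
grasp_force: 0.0
```

Call:
carry_out --commands '[[[-0.75, 0.3, 0, 0, 0, 0], [-0.75, 0.3, 0, 0, 0, 0], [-0.75, 0.3, 0, 0, 0, 0], [-0.75, 0.35, 0, 0, 0, 0], [-0.62, 0.25, 0, 0, 0, 0], [-0.5, 0.2, 0, 0, 0, 0], [-0.25, 0.1, 0, 0, 0, 0], [0, 0, 0, 0, 0, 0], [0, 0, 0, 0, 0, 0], [0, 0, 0, 0, 0, 0]]]'

```text
clock: 41.9
position: [0.6436, -0.1564, 0.1517]
ee_rot: [0.706, 0.708, 0.0, -0.001]
ft_force: [-0.6, -0.2, 0.3]
grip_width: 0.997
grasp_force: 0.0
```

Run:
```python
from loc import *
I={n:camera(n)[:,:,::-1].copy() for n in("top","side")}
[cv2.imwrite(f"pics/raw_{n}4.png",i) for n,i in I.items()]
def red(n,xyz):
    i=I[n].astype(int);m=((i[:,:,2]>110)&(i[:,:,1]<60)&(i[:,:,0]<60)).astype(np.uint8)
    k,l,s,c=cv2.connectedComponentsWithStats(m);p=proj(n,[xyz])[0]
    j=min((j for j in range(1,k) if s[j,4]>60),key=lambda j:np.hypot(*(c[j]-p)));return c[j]
print("potS",fit({n:red(n,[.44,.346,.045]) for n in I},.023,.036,.05))
print("potL",fit({n:red(n,[.652,.17,.055]) for n in I},.033,.044,.06))
n="side";p=proj(n,[[.6443,-.158,.063]])[0];m=(I[n].max(2)<45).astype(np.uint8);k,l,s,c=cv2.connectedComponentsWithStats(m)
j=min((j for j in range(1,k) if s[j,4]>40),key=lambda j:np.hypot(*(c[j]-p)));print("jarS",s[j],fit({n:c[j]},.017,.056,.07))
t=[]
for (x,y),r,z in(((.4749,.0155),.042,.036),):
  for n in I:
    u,v=proj(n,[[x,y,z]])[0].round().astype(int); R=30
    kk=cv2.resize(I[n][v-R:v+R,u-R:u+R],None,fx=6,fy=6,interpolation=cv2.INTER_CUBIC)
    q=(proj(n,np.c_[np.array([x,y])+r*circ,np.full(72,z)])-[u-R,v-R]+.5)*6-.5
    cv2.polylines(kk,[q.round().astype(int)],True,(255,255,0),1);t.append(kk)
for x,y,h in((.6522,.1695,.06),(.4405,.3468,.044)):
    n="top";u,v=proj(n,[[x,y,.01]])[0].round().astype(int); R=30
    kk=cv2.resize(I[n][v-R:v+R,u-R:u+R],None,fx=6,fy=6,interpolation=cv2.INTER_CUBIC);t.append(kk);print(u-R,v-R)
cv2.imwrite("pics/v4.png",cv2.resize(np.vstack([np.hstack(t[:2]),np.hstack(t[2:])]),(600,600)))
```

```text
potS (array([0.4419, 0.3454]), array([-0.08,  0.1 ,  0.18,  0.14]))
potL (array([0.6547, 0.1707]), array([-0.07,  0.16,  0.21,  0.08]))
jarS [401 221  13  13 138] (array([ 0.6458, -0.158 ]), array([0., 0.]))
241 117
175 194
```

View pics/v4.png

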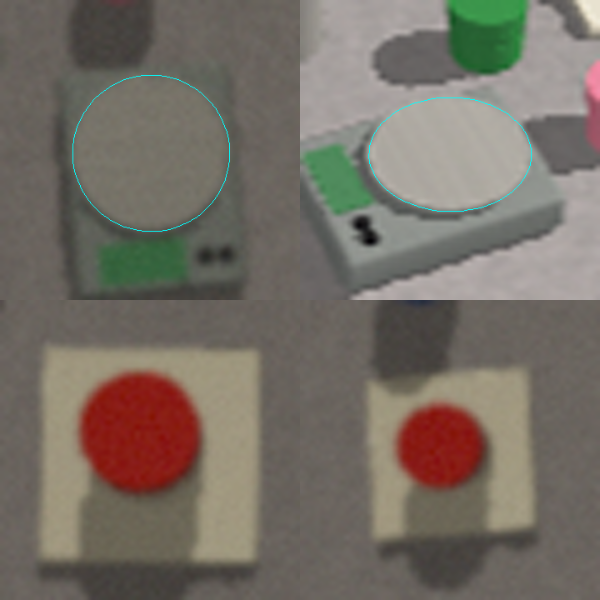

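The small pan matches its circle in both views, and both pots stand within about 3 mm of their tile centres. Next is the small jar on the mat.

Call:
carry_out --commands '[[[0, 0, 0.3, 0, 0, 0], [0, 0, 0.6, 0, 0, 0], [0, 0, 0.6, 0, 0, 0], [0, 0, 0.6, 0, 0, 0], [0, 0, 0.5, 0, 0, 0], [0, 0, 0.4, 0, 0, 0], [0, 0, 0.3, 0, 0, 0], [0, 0, 0.1, 0, 0, 0], [0, 0, 0, 0, 0, 0], [0, 0, 0, 0, 0, 0]]]'

```text
clock: 42.83
position: [0.6443, -0.1582, 0.0167]
ee_rot: [0.707, 0.707, 0.0, 0.0]
ft_force: [-0.5, -0.0, -0.8]
grip_width: 1.005
grasp_force: 0.0
```

Call:
carry_out --commands '[[[0, 0, 0, 0, 0, 0], [0, 0, 0, 0, 0, 0], [0, 0, 0, 0, 0, 0], [0, 0, 0, 0, 0, 0], [0, 0, 0, 0, 0, 0], [0, 0, 0, 0, 0, 0], [0, 0, 0, 0, 0, 0], [0, 0, 0, 0, 0, 0], [0, 0, 0, 0, 0, 0], [0, 0, 0, 0, 0, 0]]]' --hand 1

```text
clock: 43.67
position: [0.6445, -0.1585, 0.017]
ee_rot: [0.707, 0.707, 0.0, 0.0]
ft_force: [-1.4, 0.9, 6.7]
grip_width: 0.504
grasp_force: 40.8
```

Call:
carry_out --commands '[[[0, 0, -0.1, 0, 0, 0], [0, 0, -0.3, 0, 0, 0], [0, 0, -0.6, 0, 0, 0], [0, 0, -0.7, 0, 0, 0], [0, 0, -0.7, 0, 0, 0], [0, 0, -0.6, 0, 0, 0], [0, 0, -0.3, 0, 0, 0], [0.25, -0.24, 0, 0, 0, 0], [0.5, -0.5, 0, 0, 0, 0], [0.6, -0.6, 0, 0, 0, 0], [0.6, -0.6, 0, 0, 0, 0], [0.6, -0.6, 0, 0, 0, 0], [0.6, -0.6, 0, 0, 0, 0], [0.5, -0.5, 0, 0, 0, 0], [0.4, -0.4, 0, 0, 0, 0], [0.3, -0.2, 0, 0, 0, 0], [0, 0, 0, 0, 0, 0], [0, 0, 0, 0, 0, 0], [0, 0, 0, 0, 0, 0]]]'

```text
clock: 45.25
position: [0.4745, 0.0149, 0.1481]
ee_rot: [0.707, 0.707, -0.0, 0.0]
ft_force: [-0.6, 0.5, -1.1]
grip_width: 0.508
grasp_force: 41.1
```

Call:
carry_out --commands '[[[0, 0, 0.2, 0, 0, 0], [0, 0, 0.4, 0, 0, 0], [0, 0, 0.5, 0, 0, 0], [0, 0, 0.5, 0, 0, 0], [0, 0, 0.4, 0, 0, 0], [0, 0, 0.25, 0, 0, 0], [0, 0, 0.13, 0, 0, 0], [0, 0, 0.06, 0, 0, 0], [0, 0, 0.03, 0, 0, 0], [0, 0, 0, 0, 0, 0], [0, 0, 0, 0, 0, 0]]]'

```text
clock: 46.17
position: [0.4748, 0.0156, 0.05]
ee_rot: [0.707, 0.707, 0.001, 0.0]
ft_force: [-0.4, -0.6, -1.3]
grip_width: 0.503
grasp_force: 41.1
```

Call:
carry_out --commands '[[[0, 0, 0.02, 0, 0, 0], [0, 0, 0.02, 0, 0, 0], [0, 0, 0, 0, 0, 0], [0, 0, 0, 0, 0, 0]]]'

```text
clock: 46.5
position: [0.4743, 0.0156, 0.0478]
ee_rot: [0.707, 0.707, 0.0, 0.0]
ft_force: [0.2, -0.9, -0.9]
grip_width: 0.503
grasp_force: 41.1
```

Call:
carry_out --commands '[[[0, 0, 0.02, 0, 0, 0], [0, 0, 0.02, 0, 0, 0], [0, 0, 0, 0, 0, 0], [0, 0, 0, 0, 0, 0]]]'

```text
clock: 46.83
position: [0.4744, 0.0156, 0.0468]
ee_rot: [0.707, 0.707, 0.0, -0.0]
ft_force: [-3.4, -0.4, 9.6]
grip_width: 0.505
grasp_force: 42.4
```

Contact. I'll release, rise and move clear.

Call:
carry_out --commands '[[[0, 0, 0, 0, 0, 0], [0, 0, 0, 0, 0, 0], [0, 0, 0, 0, 0, 0], [0, 0, 0, 0, 0, 0], [0, 0, 0, 0, 0, 0], [0, 0, 0, 0, 0, 0], [0, 0, 0, 0, 0, 0], [0, 0, 0, 0, 0, 0]]]' --hand -1

```text
clock: 47.5
position: [0.4742, 0.0156, 0.0461]
ee_rot: [0.707, 0.707, 0.0, -0.0]
ft_force: [-0.1, 0.6, 1.3]
grip_width: 0.997
grasp_force: 0.0
```

Call:
carry_out --commands '[[[0, 0, -0.2, 0, 0, 0], [0, 0, -0.5, 0, 0, 0], [0, 0, -0.8, 0, 0, 0], [0, 0, -0.8, 0, 0, 0], [0, 0, -0.8, 0, 0, 0], [0, 0, -0.5, 0, 0, 0], [-0.3, 0.3, 0, 0, 0, 0], [-0.6, 0.6, 0, 0, 0, 0], [-0.6, 0.6, 0, 0, 0, 0], [-0.6, 0.6, 0, 0, 0, 0], [-0.6, 0.6, 0, 0, 0, 0], [-0.6, 0.6, 0, 0, 0, 0], [-0.6, 0.6, 0, 0, 0, 0], [-0.3, 0.3, 0, 0, 0, 0], [0, 0, 0, 0, 0, 0], [0, 0, 0, 0, 0, 0], [0, 0, 0, 0, 0, 0]]]'

```text
clock: 48.92
position: [0.642, -0.1515, 0.1903]
ee_rot: [0.707, 0.707, 0.0, -0.0]
ft_force: [-0.3, 0.4, 0.0]
grip_width: 0.999
grasp_force: 0.0
```

Run:
```python
from loc import *
I={n:camera(n)[:,:,::-1].copy() for n in("top","side")}
for n,X,r,z0,z1 in(("top",[.4749,.0155,.09],.017,.086,.1),("side",[.4749,.0155,.09],.017,.086,.1),("side",[.4533,-.351,.11],.023,.102,.118)):
    p=proj(n,[X])[0];m=(I[n].max(2)<45).astype(np.uint8);k,l,s,c=cv2.connectedComponentsWithStats(m)
    j=min((j for j in range(1,k) if s[j,4]>40),key=lambda j:np.hypot(*(c[j]-p)));print(n,s[j],fit({n:c[j]},r,z0,z1)[0])
cv2.imwrite("pics/v5.png",np.vstack([cv2.resize(i,(480,300)) for i in I.values()]))
```

```text
top [321 202  12  12 101] [0.4759 0.0157]
side [310 180  13  12 124] [0.4756 0.0168]
side [354 294  24  24 443] [ 0.454  -0.3506]
```

View pics/v5.png

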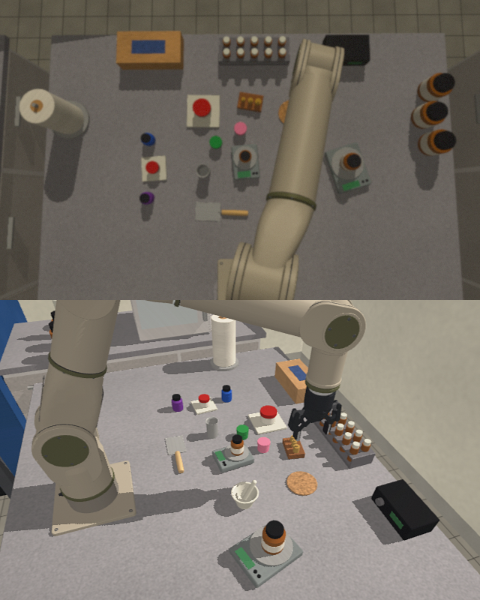

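The picture shows the jars upright on the scales (top, 351,161 and 245,156) and the pots on the tiles (201,107 and 153,168). The beaker is unmoved at (203,171), the mat is empty and the gripper is clear. Handing in.

```bash
python3 -c "
from workcell import *
print(hand_in())"
```

```text
the job is handed in; nothing more can be done
None
```

The job is handed in: both jars and both pots stand upright within about 3 mm of the middle of their new places, the beaker is where it was, and the gripper is open and touching nothing, about 49 s into the 134 s allowed.

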